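# Turn over the painted coaster beneath the drying shelf

## Robot

A 6-joint arm with a two-finger parallel gripper is mounted at the origin on the work surface. World frame = base frame: x ahead of the robot, y to its left, z up, the work surface at z = 0. Lengths are in mm, angles in rad, forces in N, time in s.
With the tool pointing down it reaches from about 275 to 750 mm from the base axis. Payload 10.2 kg.
Tool frame: the origin (TCP) lies on the front face of the gripper's body, between the roots of the fingers; the fingertips stand 73 mm ahead of it and the grasp point (between the pads) lies 54 mm ahead of it; z points along the fingers, y is the line along which they close (so a half turn about z gives the same grasp; the last joint's range is limited). The gripper opens to 85 mm and grips with 20 to 120 N. Pads are 22 mm wide; open, the fingers measure 114 mm over their backs; the gripper's body (76 mm by 85 mm) begins 54 mm behind the grasp point. The pads swing forward as they close: fully open they stand 13 mm farther back than shut.
Start: joints at [1.096, 0.313, 1.498, -0, 1.331, -0.223], TCP at [130.815, 508.448, 303.894] pointing down, gripper open.
Joint ranges: [-2.94, 2.94], [-0.97, 2.17], [0.19, 2.56], [-1.23, 4.37], [0.02, 3.11], [-2.88, 2.88]. Speed limits (rad/s): [2.39, 2.39, 3.01, 3.14, 3.14, 3.14].

## Interface

Orientations are given as a unit quaternion [w, x, y, z].
In Python, from rig import * gives the robot as it stands.
- The arm moves only by the tool step_arm, never from a script. Its argument "plan" is a list of rows, each an object with "offset": the shift along the tool's x, y, z in cm, a list of three; "rot": the turn, a rotation vector about the tool's x, y, z in degrees, a list of three; "gripper": the finger opening in cm, from 0 to 8.54. In form: [{"offset": [x, y, z], "rot": [wx, wy, wz], "gripper": gripper}, ...]. A call has 1 to 12 rows; each row is the pose to reach, as a shift and turn from the pose commanded when the call began, along the tool's axes at that moment; what a row does not reach only later rows make up. A row lasts 1/10 s, in which the tool goes at most 50 mm and 8.59 degrees, less where a joint would pass 70% of its speed; a pose out of reach is approached as far as the arm can. A call with a gripper value outside its range is refused whole. The fingers move at their own pace and stop on an object; "squeeze" is the grip in N (left out, the last holds). Time passes only in rows, so rows that repeat a pose let the fingers close. It gives the time, the measured TCP pose, the force, the opening and the grip force at its end, in the units of the state.
- sense(): the state, without advancing time (a new reading comes with each control period).
- capture(name): name is "scene" or "side" or "wrist"; returns a dict with "color" (480x640x3 uint8, red, green, blue), "depth" (480x640 float32, mm along the optical axis (not along the pixel's ray), 0 where there is no reading), "vertical_fov" (degrees; the focal length in pixels is half the picture's height over the tangent of half this angle, whatever the lens; pixels are square), "cx", "cy" (the principal point, pixels), "k1" (the pictures are not rectified: a ray, as slopes to the right and down, at radius r is drawn at 1 + k1 r^2 times it, then the intrinsics apply), "rvec" (rotation vector, rad) and "tvec" (3), from world to camera coordinates, as OpenCV has them; the wrist camera has in their place "mount" (4x4, takes a point from camera to tool coordinates, whose origin is the TCP and whose axes are the flange's). Camera axes: x right, y down, z forward; pixel columns grow to the right and rows downward; lengths in mm; the calibration is good to about 2 mm. A picture is of the moment at which its call begins: read the wrist's pose just before it.
- finish_job(): hands the job in; it is judged then, once.
The state is a dict: "time_s": time; "joints": joint angles; "dq": joint speeds; "tau": joint torques, N m; "eef_pos": TCP position; "ee_rot": TCP orientation; "force": force on the tool from outside, world axes, zero at the start; "wrist_torque": the same for the moment, N m; "grip_width": opening from 0.0 (shut) to 1.0 (fully open); "grip_force": force on a finger pad.
Only numpy, scipy, OpenCV 4.12 (cv2) and the standard library are available. Lean on these libraries where they do the work, as an engineer would, in place of code of your own. Each camera call takes 0.05 s, during which the arm holds its last target. There are 200 camera calls.

## Task

Two hinged leaves with painted coasters lie under the low drying shelf. By its handle, turn over the leaf with the red handle, swinging it all the way across its hinge until it lies flat on the other side, painted face down, and let go. Leave the leaf with the blue handle as it is.

Things in the scene. Friction and masses are not known exactly. Their poses are not given: they have to be found in the camera images.
- red_leaf (a joint): Angle (rad) of the red-handled leaf: 130 mm deep plywood, 12 thick, with a 60 mm coaster, one face yellow, one bare. 0 = flat on its left (+y) rest, yellow up; 1.57 = upright, 20 mm below the shelf; 3.14 = flat on its right rest, yellow down (end stop). Starts at 0 to 0.35. Stiff hinge: it stays where it is left; about 3 N at the handle moves it.
- red_handle (a point): Grip point, on the axis of the red handle: a 16 mm round dowel parallel to the hinge, standing 90 mm out of the leaf towards the robot. The point is 62 mm in front of the leaf, 67 mm in front of the shelf, 55 mm above the table when flat, 145 when upright. The dowel turns with the leaf, so it must roll between the fingers. x: along the dowel, away from the robot; axes turn with the leaf.
- red_hinge (a point): Fixed centre of the red grip point's vertical circle (radius 90 mm): a point in free air on the hinge axis, 55 mm above the table. x: along the hinge, away from the robot; y: level, to where the leaf lies at angle 0; z up. The slatted shelf above (underside 175, top 193 mm high, 570 wide, 120 deep, two paint pots on its middle up to 245) begins 67 mm behind this point in x.
- blue_handle (a point): The same point on the handle of the other leaf, which is alike but has a blue handle and must stay as it is. Its hinge is 270 mm to the left or to the right of the red one's; which is which varies.

How it is judged:
By the outcome, as a careful person would: the job done as asked, in the order asked, and still so for the second after the job is handed in, with the robot touching nothing.
It also fails if it takes over 45 s, if anything falls off the work surface, if the arm or the gripper's body presses on something with over 40 N, if the wrist force passes 120 N, or if a joint passes its speed limit or range.

## Working session

There is one attempt and no reset: what is moved stays moved. The work goes in short steps, Python scripts to look and compute and a tool call to move; the robot and the scene stay as the last step left them, time stands still between calls to the robot, and variables do not carry over. Pictures are saved under pics/ and viewed, at most 10 in all, crops included, and the job is handed in when it is done.

Besides the shell and the picture viewer there is one more tool, called in YAML: its name, and indented under it one key for each argument. step_arm: Moves the arm, as the interface text tells. Its arguments: {"type":"object","properties":{"plan":{"type":"array"},"squeeze":{"type":"number"}},"required":["plan"]}

```bash
mkdir -p pics
cat > h.py <<'E'
from rig import *
import numpy as np, cv2
from scipy.spatial.transform import Rotation as R
def K(c):
    f=240/np.tan(np.radians(c["vertical_fov"])/2)
    return np.array([[f,0,c["cx"]],[0,f,c["cy"]],[0,0,1.]])
def rays(c,uv):
    # iterative undistort: drawn = s*(1+k1 r^2)
    d=np.array([c["k1"],0,0,0,0.])
    return cv2.undistortPoints(np.asarray(uv,float).reshape(-1,1,2),K(c),d).reshape(-1,2)
def world(c,uv,z):
    n=rays(c,uv); p=np.c_[n,np.ones(len(n))]*np.asarray(z).reshape(-1,1)
    M=cv2.Rodrigues(np.array(c["rvec"],float))[0]
    return (p-np.array(c["tvec"]).ravel())@M
def cloud(c,mask):
    v,u=np.nonzero(mask&(c["depth"]>0))
    return world(c,np.c_[u,v],c["depth"][v,u]),np.c_[u,v]
def save(c,n): cv2.imwrite("pics/"+n+".png",c["color"][:,:,::-1])
def masks(c):
    h=cv2.cvtColor(c["color"],cv2.COLOR_RGB2HSV); H,S,V=[h[:,:,i].astype(int) for i in range(3)]
    return {"red":((H<7)|(H>173))&(S>140)&(V>60),"blue":(H>100)&(H<130)&(S>120)&(V>50)}
E
python3 - <<'E'
from h import *
for n in("scene","side"):
    c=capture(n); save(c,n+"0")
    print(n,c["vertical_fov"],c["k1"],np.round(c["tvec"],0).ravel())
    for k,m in masks(c).items():
        p,uv=cloud(c,m)
        if len(p)>5: print(k,len(p),uv.mean(0),np.percentile(p,[2,50,98],axis=0).round(0).tolist())
s=sense(); print(s["eef_pos"],s["ee_rot"],s["time_s"])
E
```

```text
scene 55.5043667904613 0.03248565411138542 [-371.  424.  635.]
red 823 [304.94046173 160.60267315] [[432.0, 129.0, 63.0], [504.0, 256.0, 72.0], [894.0, 269.0, 104.0]]
blue 1752 [373.82648402 208.5359589 ] [[461.0, -13.0, 63.0], [624.0, 52.0, 245.0], [887.0, 224.0, 247.0]]
side 46.84133448422229 0.058123306384663634 [538. 243. 755.]
red 1244 [242.75321543 323.07234727] [[432.0, 133.0, 30.0], [497.0, 262.0, 68.0], [895.0, 273.0, 100.0]]
blue 1502 [263.5505992  193.28828229] [[462.0, -9.0, 56.0], [628.0, 58.0, 99.0], [892.0, 232.0, 244.0]]
[130.74645852 508.3098588  303.40619109] [-1.87370000e-04  1.25568714e-01  9.92084767e-01 -5.27758225e-04] 0.1
```

View pics/scene0.png

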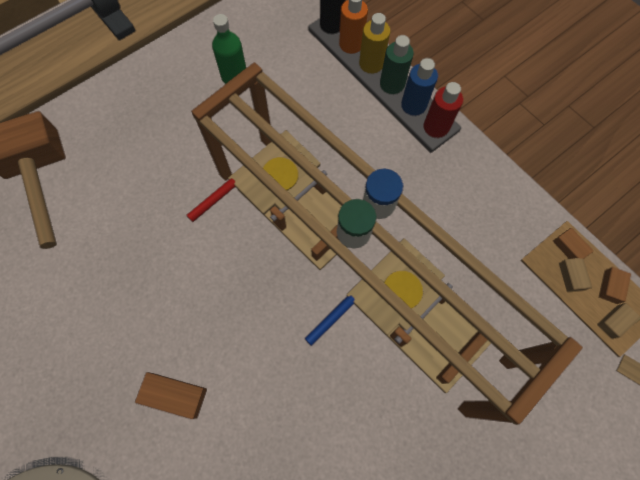

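View pics/side0.png

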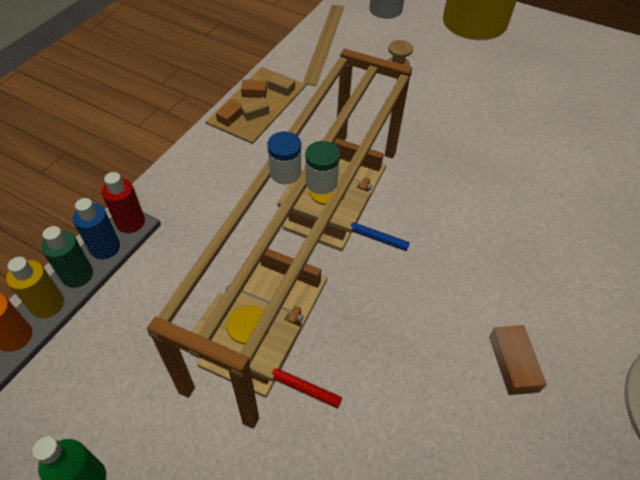

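Red dowel: scene (188,218)–(235,182), side (275,373)–(340,403). Blue: scene (308,342)–(353,298). The red leaf is the left (+y) one, and the hinge knobs are at scene (278,215) and (402,335).

```bash
cat >> h.py <<'E'
from scipy.optimize import least_squares
def dowel(col,box):
    P=[]
    for n in("scene","side"):
        c=capture(n); m=masks(c)[col]; k=np.zeros_like(m); b=box[n]; k[b[1]:b[3],b[0]:b[2]]=1
        p,_=cloud(c,cv2.erode((m&k).astype(np.uint8),np.ones((2,2)))>0)
        P.append(p); print(n,len(p),p.mean(0).round(1))
    out=[]
    for p in P+[np.vstack(P)]:
        m=p.mean(0); d=np.linalg.svd(p-m)[2][0]; d*=np.sign(d[0])
        # unknown: yaw, point (y,z) at x=m; level axis
        def ax(q): return np.array([np.cos(q[0]),np.sin(q[0]),0]),np.array([m[0],m[1]+q[1],m[2]+q[2]])
        def res(q):
            a,o=ax(q); v=p-o; return np.linalg.norm(v-np.outer(v@a,a),axis=1)-8
        r=least_squares(res,[np.arctan2(d[1],d[0]),0,-6],loss="soft_l1"); a,o=ax(r.x)
        t=(p-o)@a; lo,hi=np.percentile(t,[.5,99.5])
        g=o+a*(lo+28)
        print("yaw",r.x[0].round(3),"grip",g.round(1),"len",(hi-lo).round(1),"rms",np.sqrt(np.mean(r.fun**2)).round(2),"d",d.round(3))
        out.append((r.x[0],g))
    return out[-1]
E
python3 - <<'E'
from h import *
for col,box in(("red",{"scene":(170,165,250,235),"side":(265,360,350,415)}),("blue",{"scene":(295,285,365,355),"side":(340,215,420,258)})):
    y,g=dowel(col,box); th=np.arcsin((g[2]-55)/90); ly=np.array([-np.sin(y),np.cos(y),0])
    print(col,"theta",th.round(3),"hinge",(g-90*(np.cos(th)*ly+[0,0,np.sin(th)])).round(1))
E
```

```text
scene 408 [473.8 259.2  69.4]
side 726 [473.  265.4  67. ]
yaw 0.095 grip [457.6 262.1  63.8] len 89.4 rms 1.09 d [0.995 0.102 0.003]
yaw 0.109 grip [457.7 261.5  60.3] len 90.1 rms 1.07 d [0.995 0.095 0.003]
yaw 0.101 grip [457.7 260.6  61.4] len 89.8 rms 1.56 d [0.995 0.097 0.003]
red theta 0.072 hinge [466.8 171.3  55. ]
scene 433 [499.4  -7.3  65.3]
side 398 [499.7  -1.1  61. ]
yaw 0.102 grip [484.3  -7.1  58.2] len 89.1 rms 1.11 d [ 0.995  0.1   -0.002]
yaw 0.104 grip [485.3  -7.4  55.5] len 88.3 rms 1.42 d [0.995 0.098 0.006]
yaw 0.1 grip [484.6  -8.4  57.5] len 89.1 rms 1.52 d [0.995 0.101 0.   ]
blue theta 0.028 hinge [493.6 -97.9  55. ]
```

```bash
cat >> h.py <<'E'
YAW=0.100; HX=np.array([np.cos(YAW),np.sin(YAW),0]); HY=np.array([-np.sin(YAW),np.cos(YAW),0]); HZ=np.array([0,0,1.])
H=np.array([466.8,171.3,55.])
def pose(th,tilt,back=0,shift=0,rad=90):
    """TCP pose with grasp point on the dowel at leaf angle th; tilt (deg) leans body to +HY; back: retreat along tool"""
    t=np.radians(tilt); z=-np.sin(t)*HY-np.cos(t)*HZ; x=-HX; y=np.cross(z,x)
    M=np.c_[x,y,z]; g=H+rad*(np.cos(th)*HY+np.sin(th)*HZ)+shift*HX
    return g-(54+back)*z,M
def rel(a,b):
    return (a[1].T@(b[0]-a[0])/10).round(2).tolist(), np.degrees(R.from_matrix(a[1].T@b[1]).as_rotvec()).round(1).tolist()
def cur():
    s=sense(); q=np.array(s["ee_rot"]); return np.array(s["eef_pos"]),R.from_quat(q[[1,2,3,0]]).as_matrix()
E
python3 - <<'E'
from h import *
c=capture("wrist"); print(np.round(c["mount"],2))
print(rel(cur(),pose(.072,25,60,-5)), pose(.072,25,60,-5)[0])
E
```

```text
[[  0.    -0.95  -0.32  84.13]
 [  1.     0.    -0.     0.1 ]
 [  0.    -0.32   0.95 -70.64]
 [  0.     0.     0.     1.  ]]
([-35.72, -11.5, 13.9], [24.7, -4.4, -19.8]) [448.0534283  308.05698358 164.79349045]
```

step_arm:
  plan:
    - {"offset":[-35.7,-11.5,8],"rot":[24.7,-4.4,-19.8],"gripper":4}
    - {"offset":[-35.7,-11.5,8],"rot":[24.7,-4.4,-19.8],"gripper":4}
    - {"offset":[-35.7,-11.5,8],"rot":[24.7,-4.4,-19.8],"gripper":4}
    - {"offset":[-35.7,-11.5,8],"rot":[24.7,-4.4,-19.8],"gripper":4}
    - {"offset":[-35.7,-11.5,8],"rot":[24.7,-4.4,-19.8],"gripper":4}
    - {"offset":[-35.7,-11.5,8],"rot":[24.7,-4.4,-19.8],"gripper":4}
    - {"offset":[-35.7,-11.5,8],"rot":[24.7,-4.4,-19.8],"gripper":4}
    - {"offset":[-35.7,-11.5,8],"rot":[24.7,-4.4,-19.8],"gripper":4}
    - {"offset":[-35.7,-11.5,13.9],"rot":[24.7,-4.4,-19.8],"gripper":4}
    - {"offset":[-35.7,-11.5,13.9],"rot":[24.7,-4.4,-19.8],"gripper":4}
    - {"offset":[-35.7,-11.5,13.9],"rot":[24.7,-4.4,-19.8],"gripper":4}
    - {"offset":[-35.7,-11.5,13.9],"rot":[24.7,-4.4,-19.8],"gripper":4}

```text
time_s: 1.55
eef_pos: [448.0, 308.9, 166.6]
ee_rot: [0.012, -0.049, 0.975, -0.216]
force: [-0.2, 0.4, -0.1]
grip_width: 0.473
grip_force: 0.0
```

Run:
```python
from h import *
s=sense(); print(s["time_s"],np.round(s["joints"],2),np.round(s["dq"],2),s["grip_width"])
print(rel(cur(),pose(.072,25,60,-5)),rel(cur(),pose(.072,25,0,-5)))
c=capture("wrist"); save(c,"w1")
# red dowel in wrist view -> world using depth
p0,M=cur(); m=masks(c)["red"]; v,u=np.nonzero(m&(c["depth"]>0)); z=c["depth"][v,u]
n=rays(c,np.c_[u,v]); q=np.c_[n*z[:,None],z,np.ones(len(z))]@np.array(c["mount"]).T
w=q[:,:3]@M.T+p0; w=w[(w[:,2]<110)&(np.abs(w[:,1]-260)<30)]
if len(w): print(len(w),w.mean(0).round(1),np.percentile((w-H)@HY,[1,50,99]).round(1),np.percentile(w[:,2],[1,50,99]).round(1),np.percentile((w-H)@HX,[1,99]).round(1))
```

```text
1.55 [ 0.52  0.6   1.49 -0.42  1.26 -0.98] [ 0.   -0.02 -0.01 -0.   -0.01  0.  ] 0.47333780988824253
([0.0, -0.0, 0.2], [0.1, 0.1, -0.0]) ([0.01, -0.01, 6.2], [0.1, 0.1, -0.0])
4503 [470.  265.   68.5] [84.6 93.6 98.6] [62.9 69.2 71.2] [-29.1  61.8]
```

View pics/w1.png

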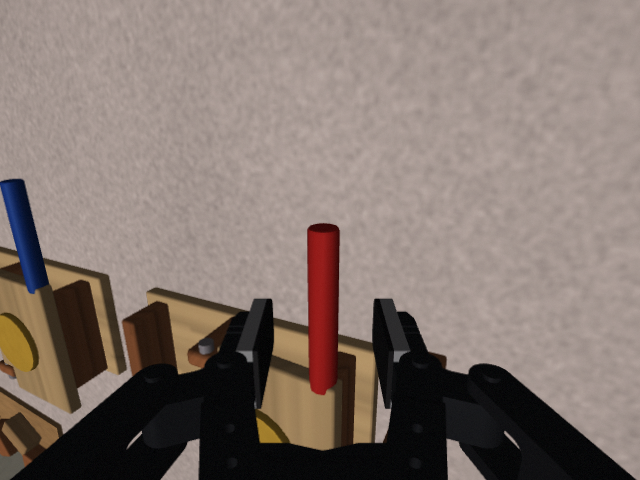

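Wrist view: the red dowel is centred between the pads at about (323,310), with its axis near z = 62 mm as expected. Advancing and closing.

step_arm:
  plan:
    - {"offset":[0,0,3],"rot":[0,0,0],"gripper":4}
    - {"offset":[0,0,6.4],"rot":[0,0,0],"gripper":4}
    - {"offset":[0,0,6.4],"rot":[0,0,0],"gripper":4}
    - {"offset":[0,0,6.4],"rot":[0,0,0],"gripper":4}
    - {"offset":[0,0,6.4],"rot":[0,0,0],"gripper":1}
    - {"offset":[0,0,6.4],"rot":[0,0,0],"gripper":1}
    - {"offset":[0,0,6.4],"rot":[0,0,0],"gripper":1}
    - {"offset":[0,0,6.4],"rot":[0,0,0],"gripper":1}
    - {"offset":[0,0,6.4],"rot":[0,0,0],"gripper":1}
    - {"offset":[0,0,6.4],"rot":[0,0,0],"gripper":1}
  squeeze: 35

```text
time_s: 2.6
eef_pos: [451.1, 282.2, 107.7]
ee_rot: [0.012, -0.049, 0.975, -0.215]
force: [1.3, 6.7, 2.2]
grip_width: 0.171
grip_force: 34.3
```

```bash
cat >> h.py <<'E'
CMD0=pose(.072,25,-4,-5)   # commanded pose once gripped
def arcpose(deg,deg0=4.1):
    return pose(np.radians(deg),25*np.cos(np.radians(deg)),-4,-5)
def arc(a,degs):
    for d in degs: print(d,*rel(arcpose(a),arcpose(d)))
E
python3 - <<'E'
from h import *
print(rel(CMD0,cur()))
arc(4.1,[9,14,19,24,29,34,39,44,49,54,59,64]); print(); arc(64,[69,74,79,84,89,94,99,104,109,114,119,124]); print(); arc(124,[129,134,139,144,149,154,159,164,169,174,178,181])
E
```

```text
([-0.04, 0.05, -0.12], [-0.1, -0.2, 0.1])
9 [0.0, -0.42, -0.66] [-0.2, 0.0, -0.0]
14 [-0.0, -0.93, -1.29] [-0.7, 0.0, 0.0]
19 [0.0, -1.5, -1.88] [-1.3, 0.0, -0.0]
24 [0.0, -2.14, -2.41] [-2.1, -0.0, 0.0]
29 [0.0, -2.84, -2.9] [-3.1, 0.0, 0.0]
34 [0.0, -3.59, -3.33] [-4.2, -0.0, 0.0]
39 [0.0, -4.39, -3.69] [-5.5, 0.0, 0.0]
44 [0.0, -5.24, -3.99] [-7.0, 0.0, 0.0]
49 [0.0, -6.12, -4.22] [-8.5, 0.0, -0.0]
54 [-0.0, -7.03, -4.38] [-10.2, 0.0, 0.0]
59 [0.0, -7.96, -4.47] [-12.1, 0.0, 0.0]
64 [0.0, -8.91, -4.48] [-14.0, 0.0, -0.0]

69 [-0.0, -0.94, -0.17] [-2.0, 0.0, 0.0]
74 [-0.0, -1.9, -0.26] [-4.1, 0.0, 0.0]
79 [-0.0, -2.87, -0.28] [-6.2, -0.0, 0.0]
84 [0.0, -3.84, -0.22] [-8.3, -0.0, 0.0]
89 [-0.0, -4.81, -0.09] [-10.5, -0.0, 0.0]
94 [0.0, -5.76, 0.12] [-12.7, -0.0, 0.0]
99 [-0.0, -6.69, 0.4] [-14.9, -0.0, 0.0]
104 [0.0, -7.6, 0.75] [-17.0, -0.0, 0.0]
109 [0.0, -8.47, 1.17] [-19.1, -0.0, 0.0]
114 [0.0, -9.29, 1.65] [-21.1, -0.0, 0.0]
119 [0.0, -10.08, 2.19] [-23.1, -0.0, 0.0]
124 [-0.0, -10.8, 2.79] [-24.9, -0.0, 0.0]

129 [0.0, -0.88, 0.3] [-1.8, 0.0, -0.0]
134 [0.0, -1.72, 0.67] [-3.4, -0.0, -0.0]
139 [-0.0, -2.51, 1.1] [-4.9, -0.0, -0.0]
144 [0.0, -3.25, 1.59] [-6.2, -0.0, -0.0]
149 [0.0, -3.93, 2.14] [-7.4, -0.0, -0.0]
154 [0.0, -4.55, 2.73] [-8.5, -0.0, -0.0]
159 [0.0, -5.11, 3.36] [-9.4, 0.0, -0.0]
164 [0.0, -5.59, 4.04] [-10.1, -0.0, -0.0]
169 [0.0, -5.99, 4.74] [-10.6, -0.0, -0.0]
174 [0.0, -6.32, 5.47] [-10.9, 0.0, -0.0]
178 [0.0, -6.53, 6.07] [-11.0, -0.0, -0.0]
181 [0.0, -6.64, 6.53] [-11.0, 0.0, -0.0]
```

Gripped, opening consistent with 16 mm. First third of the arc.

step_arm:
  plan:
    - {"offset":[0,-0.42,-0.66],"rot":[-0.2,0,0],"gripper":1}
    - {"offset":[0,-0.93,-1.29],"rot":[-0.7,0,0],"gripper":1}
    - {"offset":[0,-1.5,-1.88],"rot":[-1.3,0,0],"gripper":1}
    - {"offset":[0,-2.14,-2.41],"rot":[-2.1,0,0],"gripper":1}
    - {"offset":[0,-2.84,-2.9],"rot":[-3.1,0,0],"gripper":1}
    - {"offset":[0,-3.59,-3.33],"rot":[-4.2,0,0],"gripper":1}
    - {"offset":[0,-4.39,-3.69],"rot":[-5.5,0,0],"gripper":1}
    - {"offset":[0,-5.24,-3.99],"rot":[-7,0,0],"gripper":1}
    - {"offset":[0,-6.12,-4.22],"rot":[-8.5,0,0],"gripper":1}
    - {"offset":[0,-7.03,-4.38],"rot":[-10.2,0,0],"gripper":1}
    - {"offset":[0,-7.96,-4.47],"rot":[-12.1,0,0],"gripper":1}
    - {"offset":[0,-8.91,-4.48],"rot":[-14,0,0],"gripper":1}

```text
time_s: 3.8
eef_pos: [457.1, 221.2, 187.1]
ee_rot: [0.007, -0.05, 0.994, -0.093]
force: [-2.8, 10.7, 10.5]
grip_width: 0.179
grip_force: 35.8
```

```bash
cat >> h.py <<'E'
def look(deg,name=None):
    s=sense(); print("t",s["time_s"],"F",np.round(s["force"],1),"w",s["grip_width"],"J",np.round(s["joints"],2),"err",rel(arcpose(deg),cur()))
    c=capture("side");p,_=cloud(c,masks(c)["red"]); r=p-H
    k=(np.abs(r@HX)<65)&(np.hypot(r@HY,r[:,2])<115)&(r[:,2]>-20); r=r[k]
    if k.sum(): print("dowel",k.sum(),"hy",np.median(r@HY).round(1),"z",np.median(r[:,2]).round(1),"ang",np.degrees(np.arctan2(np.median(r[:,2])-5,np.median(r@HY))).round(1))
    if name: save(c,name)
E
python3 -c "
from h import *
look(64,'s1')"
```

```text
t 3.8 F [-2.8 10.7 10.5] w 0.17862657674847252 J [ 0.29  0.43  1.67 -0.21  1.08 -1.28] err ([-0.03, 0.12, -0.24], [-0.3, -0.3, 0.0])
dowel 83 hy 47.0 z 84.2 ang 59.3
```

View pics/s1.png

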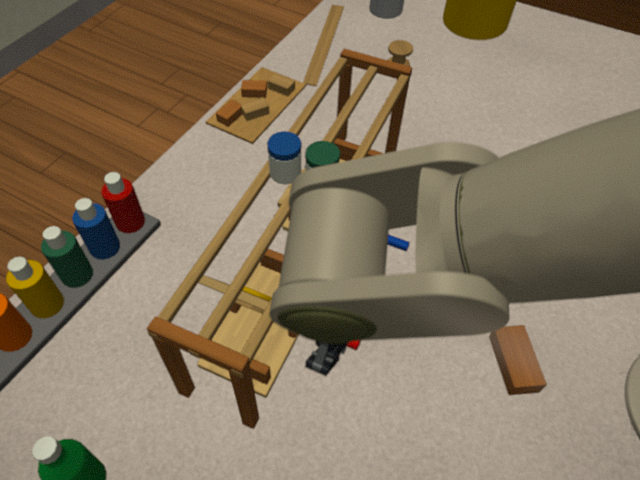

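The leaf is tilting: its yellow edge is at (256,292), the dowel is still held at about 60°, and the wrist is clear of the shelf. Continuing.

step_arm:
  plan:
    - {"offset":[0,-0.94,-0.17],"rot":[-2,0,0],"gripper":1}
    - {"offset":[0,-1.9,-0.26],"rot":[-4.1,0,0],"gripper":1}
    - {"offset":[0,-2.87,-0.28],"rot":[-6.2,0,0],"gripper":1}
    - {"offset":[0,-3.84,-0.22],"rot":[-8.3,0,0],"gripper":1}
    - {"offset":[0,-4.81,-0.09],"rot":[-10.5,0,0],"gripper":1}
    - {"offset":[0,-5.76,0.12],"rot":[-12.7,0,0],"gripper":1}
    - {"offset":[0,-6.69,0.4],"rot":[-14.9,0,0],"gripper":1}
    - {"offset":[0,-7.6,0.75],"rot":[-17,0,0],"gripper":1}
    - {"offset":[0,-8.47,1.17],"rot":[-19.1,0,0],"gripper":1}
    - {"offset":[0,-9.29,1.65],"rot":[-21.1,0,0],"gripper":1}
    - {"offset":[0,-10.08,2.19],"rot":[-23.1,0,0],"gripper":1}
    - {"offset":[0,-10.8,2.79],"rot":[-24.9,0,0],"gripper":1}

```text
time_s: 5.05
eef_pos: [468.2, 108.9, 179.1]
ee_rot: [-0.005, -0.049, 0.991, 0.122]
force: [0.6, 3.2, 6.1]
grip_width: 0.173
grip_force: 36.4
```

```bash
python3 -c "
from h import *
look(124)"
```

```text
t 5.05 F [0.6 3.2 6.1] w 0.17308589888565795 J [-0.11  0.36  1.81  0.28  1.04 -1.93] err ([-0.02, 0.04, -0.09], [-0.1, -0.1, 0.0])
dowel 441 hy -45.2 z 80.0 ang 121.1
```

step_arm:
  plan:
    - {"offset":[0,-0.88,0.3],"rot":[-1.8,0,0],"gripper":1}
    - {"offset":[0,-1.72,0.67],"rot":[-3.4,0,0],"gripper":1}
    - {"offset":[0,-2.51,1.1],"rot":[-4.9,0,0],"gripper":1}
    - {"offset":[0,-3.25,1.59],"rot":[-6.2,0,0],"gripper":1}
    - {"offset":[0,-3.93,2.14],"rot":[-7.4,0,0],"gripper":1}
    - {"offset":[0,-4.55,2.73],"rot":[-8.5,0,0],"gripper":1}
    - {"offset":[0,-5.11,3.36],"rot":[-9.4,0,0],"gripper":1}
    - {"offset":[0,-5.59,4.04],"rot":[-10.1,0,0],"gripper":1}
    - {"offset":[0,-5.99,4.74],"rot":[-10.6,0,0],"gripper":1}
    - {"offset":[0,-6.32,5.47],"rot":[-10.9,0,0],"gripper":1}
    - {"offset":[0,-6.53,6.07],"rot":[-11,0,0],"gripper":1}
    - {"offset":[0,-6.64,6.53],"rot":[-11,0,0],"gripper":1}

```text
time_s: 6.3
eef_pos: [472.9, 60.6, 99.3]
ee_rot: [-0.01, -0.049, 0.975, 0.216]
force: [-3.7, 2.3, 40.7]
grip_width: 0.175
grip_force: 40.2
```

```bash
python3 -c "
from h import *
look(181,'s2')
c=capture('scene');save(c,'sc2')"
```

```text
t 6.3 F [-3.7  2.3 40.7] w 0.17459195810365097 J [-0.28  0.53  1.85  0.49  0.99 -2.27] err ([-0.01, 0.05, -0.04], [-0.0, -0.0, -0.0])
dowel 400 hy -85.1 z 5.3 ang 179.8
```

View pics/s2.png

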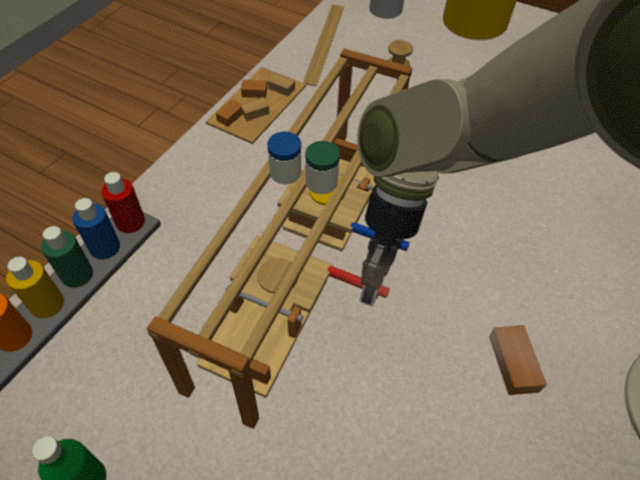

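The leaf lies flat on its right rest at the end stop, bare coaster up at (272,272), with the dowel still gripped at (360,280). Releasing and retreating.

step_arm:
  plan:
    - {"offset":[0,0,-0.1],"rot":[0,0,0],"gripper":3.6}
    - {"offset":[0,0,-0.1],"rot":[0,0,0],"gripper":3.6}
    - {"offset":[0,0,-0.1],"rot":[0,0,0],"gripper":3.6}
    - {"offset":[0,0,-0.1],"rot":[0,0,0],"gripper":3.6}
    - {"offset":[0,0,-2],"rot":[0,0,0],"gripper":3.6}
    - {"offset":[0,0,-5],"rot":[0,0,0],"gripper":3.6}
    - {"offset":[0,0,-9],"rot":[0,0,0],"gripper":3.6}
    - {"offset":[4,0,-13],"rot":[0,0,0],"gripper":3.6}
    - {"offset":[8,0,-16],"rot":[0,0,0],"gripper":3.6}
    - {"offset":[12,0,-16],"rot":[0,0,0],"gripper":3.6}
    - {"offset":[12,0,-16],"rot":[0,0,0],"gripper":3.6}
    - {"offset":[12,0,-16],"rot":[0,0,0],"gripper":3.6}

```text
time_s: 7.6
eef_pos: [359.8, -18.8, 244.1]
ee_rot: [-0.01, -0.048, 0.975, 0.215]
force: [-0.1, -0.4, -0.1]
grip_width: 0.419
grip_force: 0.0
```

```bash
python3 -c "
from h import *
s=sense();print(s['time_s'],s['force'],s['grip_width'],s['eef_pos'])
c=capture('side');save(c,'s3')
for k,hh in(('red',H),('blue',H-270*HY)):
    p,_=cloud(c,masks(c)[k]); r=p-hh; m=(np.abs(r@HX)<62)&(np.abs(r@HY)<110)&(np.abs(r[:,2])<60); r=r[m]
    print(k,m.sum(),np.median(r@HY).round(1),(np.median(r[:,2])).round(1))
"
```

```text
7.6 [-0.13840101 -0.36132325 -0.14605838] 0.418714853126765 [359.79607328 -18.8313577  244.14239268]
red 552 -85.2 5.5
blue 475 95.1 6.3
```

View pics/s3.png

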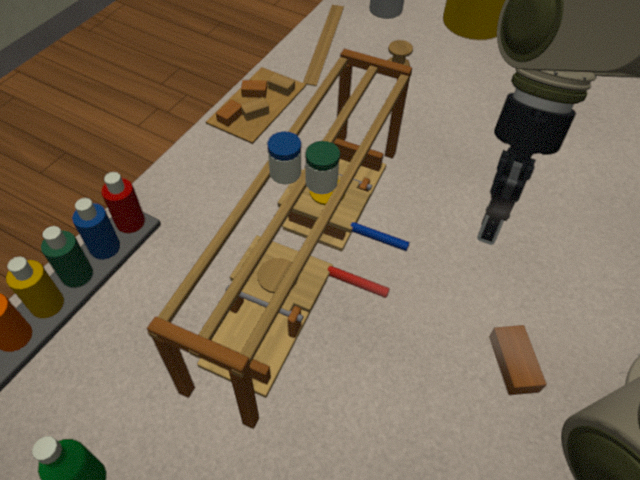

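The red leaf lies flat on its right rest with the bare face up and its dowel at (360,280). The blue dowel at (380,236) has not moved, and the gripper is clear of everything.

```bash
python3 -c "
from rig import *
print(finish_job())"
```

```text
the job is handed in; nothing more can be done
None
```

The red-handled leaf is turned over and lies flat on its right rest, painted face down and released; the blue one is as it was, and I handed the job in at about 7.7 s on the robot's clock.

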